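# Bed the pads of the prism rail with a light run of the fingertips

### The job

Ready the curved prism rail by running your fingertips along its four brass pads, from the end beside the red lamp chimney to the end beside the blue jar, lightly pressing each pad down in turn until its red band has sunk into the rail, without driving any pad down to its stop. Between one pad and the next follow the rail closely, with the fingertips no more than about 3 cm above its top. Pick nothing up and leave everything else on the bench as it stands.

Things in the scene. Friction and masses are not known exactly. Their poses are not given: they have to be found in the camera images.
- rail: fixed dark steel rail, about 240 mm long, 44 mm wide, level flat top 64 mm above the bench, on three round feet; from above it follows an arc of 200 mm radius, its ends bowing to its own +x. Origin on the bench below the middle of its centre line; y runs along the row (pad 1 at +y, pad 4 at -y), z up. Four domed brass pads stand 56 mm apart on its centre line.
- pad1 (a joint): travel of pad 1 (the end pad on the rail's +y side), in m: 0 = fully raised, 0.012 = driven to its stop, grows as it is pressed down; starts between 0 and 0.001. It slides straight down with about 2 N of friction and stays where it is left (no spring); its red band has gone into the rail at 0.003.
- pad1_top (a point): top centre of the brass dome of pad 1 (the end pad on the rail's +y side); 80 mm above the bench (16 above the rail) when fully raised, and goes down with the pad; at (17, 82) mm in the rail's x, y. The dome is 28 mm across and 13 mm high, over a 3 mm high red band next to the rail
- pad2 (a joint): travel of pad 2 (next to pad 1), in m: 0 = fully raised, 0.012 = driven to its stop, grows as it is pressed down; starts between 0 and 0.001. It slides straight down with about 2 N of friction and stays where it is left (no spring); its red band has gone into the rail at 0.003.
- pad2_top (a point): top centre of the brass dome of pad 2 (next to pad 1); 80 mm above the bench (16 above the rail) when fully raised, and goes down with the pad; at (2, 28) mm in the rail's x, y. The dome is 28 mm across and 13 mm high, over a 3 mm high red band next to the rail
- pad3 (a joint): travel of pad 3 (next to pad 4), in m: 0 = fully raised, 0.012 = driven to its stop, grows as it is pressed down; starts between 0 and 0.001. It slides straight down with about 2 N of friction and stays where it is left (no spring); its red band has gone into the rail at 0.003.
- pad3_top (a point): top centre of the brass dome of pad 3 (next to pad 4); 80 mm above the bench (16 above the rail) when fully raised, and goes down with the pad; at (2, -28) mm in the rail's x, y. The dome is 28 mm across and 13 mm high, over a 3 mm high red band next to the rail
- pad4 (a joint): travel of pad 4 (the end pad on the rail's -y side), in m: 0 = fully raised, 0.012 = driven to its stop, grows as it is pressed down; starts between 0 and 0.001. It slides straight down with about 2 N of friction and stays where it is left (no spring); its red band has gone into the rail at 0.003.
- pad4_top (a point): top centre of the brass dome of pad 4 (the end pad on the rail's -y side); 80 mm above the bench (16 above the rail) when fully raised, and goes down with the pad; at (17, -82) mm in the rail's x, y. The dome is 28 mm across and 13 mm high, over a 3 mm high red band next to the rail
- gap1 (a point): point on the rail's top surface (64 mm above the bench), halfway between pads 1 and 2
- gap2 (a point): point on the rail's top surface (64 mm above the bench), halfway between pads 2 and 3
- gap3 (a point): point on the rail's top surface (64 mm above the bench), halfway between pads 3 and 4
- chimney: loose red-painted tin lamp chimney, an open tapering tube 105 mm tall, 58 mm across the foot, standing upright about 130 mm beyond one end pad of the rail (either end); it marks the end to start from. Origin at the centre of its underside
- jar: loose squat blue glass jar, 68 mm across, 82 mm tall with its cork stopper, standing about 130 mm beyond the other end pad; it marks the end to finish at. Origin at the centre of its underside
- collar: loose brass chimney collar, a ring 66 mm across and 26 mm tall lying on the robot's side of the rail; leave alone. Origin at the centre of its underside
- spatula: loose bone spatula, 180 mm long, 26 mm wide, 8 mm thick, lying beyond the rail; leave alone. Origin on its underside near the middle
- screwdriver: loose screwdriver lying at the right of the bench; leave alone. Origin on its underside
- oil_bottle: loose amber bottle, 60 mm across, 130 mm tall, at the left; leave alone. Origin at the centre of its underside
- tin_cup: loose bare metal cup, 70 mm across, 75 mm tall, at the right near the robot; leave alone. Origin at the centre of its underside
There are look-alikes about, which are no part of the job. Of the things shaped like the rail, the steel one is meant.

How it is judged:
By the outcome, as a careful person would: the job done as asked, in the order asked, and still so for the second after the job is handed in, with the robot touching nothing.
It also fails if it takes over 45 s, if anything falls off the work surface, if the arm or the gripper's body presses on something with over 40 N, if the wrist force passes 120 N, or if a joint passes its speed limit or range.

### The arm

A 6-joint arm with a two-finger parallel gripper is mounted at the origin on the work surface. World frame = base frame: x ahead of the robot, y to its left, z up, the work surface at z = 0. Lengths are in m, angles in rad, forces in N, time in s.
With the tool pointing down it reaches from about 0.425 to 0.925 m from the base axis. Payload 12.5 kg.
Tool frame: the origin (TCP) lies midway between the tips of the shut fingers; the grasp point (between the pads) lies bot.grasp_offset behind it (bot.grasp_offset is the distance from the TCP to the grasp point, in m); z points along the fingers, x is the direction in which the jaws open and shut, and the axes are right-handed (so a half turn about z gives the same grasp; the last joint's range is limited). The gripper opens to 85 mm and grips with 20 to 120 N. Pads are 22 mm wide; open, the fingers measure 114 mm over their backs; the gripper's body (76 mm by 85 mm) begins 54 mm behind the grasp point. The pads swing forward as they close: fully open they stand 13 mm farther back than shut.
Start: joints at [1.084, 0.491, 1.559, -0, 1.092, -0.106], TCP at [0.232, 0.58, 0.231] pointing down, gripper open.
Joint ranges: [-3.1, 3.1], [-0.84, 2.19], [0.05, 2.79], [-1.13, 4.28], [0.06, 2.93], [-2.69, 2.69]. Speed limits (rad/s): [2.22, 2.22, 2.79, 3.14, 3.14, 3.14].

### API

Orientations are given as a 3x3 rotation matrix whose columns are the frame's x, y, z axes.
In Python, from bench import bot gives the robot as it stands. The module is installed in compiled form; this text tells all that it offers. Calls block until the motion is done:
- bot.goto(position, orientation): joint-space move of the TCP to a pose.
- bot.move_l(position, ori=None, speed=0.15, f_stop=None): straight line of the TCP; ori=None keeps the orientation; speed is the mean speed in m/s. With f_stop (N) it stops when the force on the tool has changed by that much, and returns True; else False.
- bot.goto_joints(angles): joint-space move.
- bot.grip(opening, force=None): opening from 0.0 (shut) to 1.0 (fully open); force is the grip in N (None keeps the last); returns when the fingers have stopped.
- bot.hold(seconds).
- bot.solve_ik(position, orientation): joint angles nearest the present ones, or None.
- bot.sense(): the state.
- bot.snapshot(name): name is "scene" or "top"; returns the picture (420x560x3 uint8, blue, green, red); there is no depth.
- bot.camera_params(name): a dict with "fx", "fy", "cx", "cy" (pixels), "k1" (the pictures are not rectified: a ray, as slopes to the right and down, at radius r is drawn at 1 + k1 r^2 times it, then the intrinsics apply), "R" (3x3) and "t" (3): a world point X has camera coordinates R X + t. Camera axes: x right, y down, z forward; pixel columns grow to the right and rows downward; lengths in m; the calibration is good to about 2 mm. A picture is of the moment at which its call begins. camera_params takes no time and is no camera call.
A pose or a line that the arm cannot do raises bot.MotionError and nothing moves.
- bot.sign_off(): hands the job in, once; it reports no verdict.
The state is a dict: "time": time; "q": joint angles; "qd": joint speeds; "effort": joint torques, N m; "ee_pos": TCP position; "ee_rot": TCP orientation; "contact_force": force on the tool from outside, world axes, zero at the start; "torque": the same for the moment, N m; "opening": opening from 0.0 (shut) to 1.0 (fully open).
Only numpy, scipy, OpenCV 4.12 (cv2) and the standard library are available. Lean on these libraries where they do the work, as an engineer would, in place of code of your own. Each camera call takes 0.05 s, during which the arm holds its last target.

## Working session

There is one attempt and no reset: what is moved stays moved. The work goes in short steps, each a Python script; the robot and the scene stay as the last script left them, time stands still between calls to the robot, and variables do not carry over. Pictures are saved under pics/ and viewed, and the job is handed in when it is done.

```bash
mkdir -p pics; python3 - <<'E'
from bench import bot
import cv2
for n in("scene","top"):
    cv2.imwrite(f"pics/{n}0.png",bot.snapshot(n)); p=bot.camera_params(n); print(n,p)
s=bot.sense();print(s["time"],s["ee_pos"],s["ee_rot"],s["contact_force"],bot.grasp_offset)
E
```

```text
scene {'fx': 465.11099109898134, 'fy': 465.11099109898134, 'cx': 277.70899576318715, 'cy': 203.46124812618163, 'k1': 0.01003820435999958, 'R': array([[-0.76873734,  0.63953613, -0.00603686],
       [ 0.46790964,  0.55595336, -0.6870054 ],
       [-0.43600856, -0.53095141, -0.72662723]]), 't': array([ 0.37380366, -0.20415287,  1.61807814])}
top {'fx': 508.9375119725655, 'fy': 508.9375119725655, 'cx': 281.2459891886132, 'cy': 208.25338867076863, 'k1': -0.12039317994523177, 'R': array([[-0.00166125, -0.99997834,  0.00636885],
       [-0.99537812,  0.00104201, -0.09602762],
       [ 0.09601891, -0.00649894, -0.99535829]]), 't': array([-0.00718135,  0.5016953 ,  1.21621957])}
0.1 [0.23217884 0.58005826 0.2307811 ] [[ 3.71631510e-01  9.28380215e-01 -4.44891721e-04]
 [ 9.28379794e-01 -3.71631767e-01 -8.88066903e-04]
 [-9.89799638e-04 -8.29948395e-05 -9.99999507e-01]] [ 0.35028231 -0.10654181  0.03321836] 0.0187
```

View pics/scene0.png

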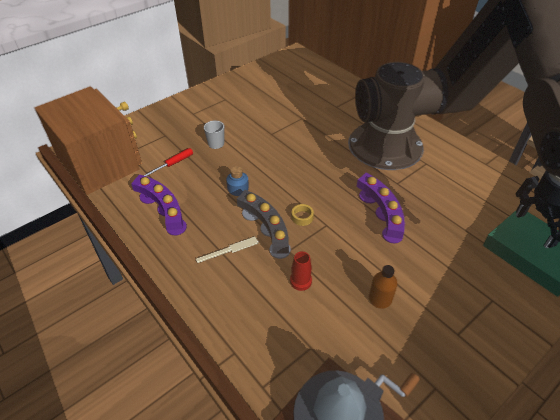

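View pics/top0.png

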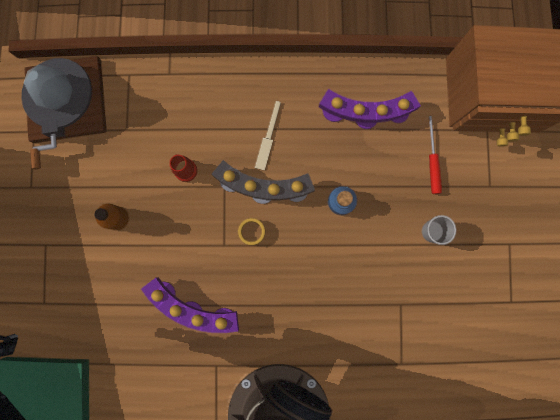

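Candidates shaped like the rail in the top view are purple at (368,107), purple at (190,310), and dark grey at (265,185). The grey one is the steel rail. It has the chimney (182,168) at its left end and the jar (343,200) at its right. I'll confirm this in an enlarged crop and measure.

```bash
cat > h.py <<'E'
import numpy as np,cv2
from bench import bot
def ray(n,uv):
    p=bot.camera_params(n);R,t=p["R"],p["t"]
    K=np.array([[p["fx"],0,p["cx"]],[0,p["fy"],p["cy"]],[0,0,1]])
    s=cv2.undistortPoints(np.array([[uv]],float),K,np.array([p["k1"],0,0,0,0.]))[0,0]
    return -R.T@t, R.T@np.array([s[0],s[1],1])
def onplane(n,uv,z):
    c,d=ray(n,uv); return c+d*(z-c[2])/d[2]
def proj(n,X):
    p=bot.camera_params(n);x=p["R"]@X+p["t"];a=x[:2]/x[2];a=a*(1+p["k1"]*(a@a))
    return np.array([p["fx"]*a[0]+p["cx"],p["fy"]*a[1]+p["cy"]])
E
python3 - <<'E'
from h import *
for n,(x0,y0,x1,y1) in dict(top=(165,140,365,260),scene=(220,160,330,300)).items():
    im=cv2.imread(f"pics/{n}0.png"); c=im[y0:y1,x0:x1]
    cv2.imwrite(f"pics/{n}_crop.png",cv2.resize(c,None,fx=4,fy=4,interpolation=cv2.INTER_CUBIC))
    h=cv2.cvtColor(c,cv2.COLOR_BGR2HSV)
    m=cv2.inRange(h,(14,120,90),(30,255,255))
    k,l,st,ce=cv2.connectedComponentsWithStats(m)
    for i in range(1,k):
        if st[i,4]>25: 
            uv=ce[i]+[x0,y0]; print(n,uv.round(1),st[i],onplane(n,uv,.073).round(4))
E
```

```text
top [262.4 203.6] [    0     0   200   120 16560] [0.5081 0.0365 0.073 ]
top [180.7 165. ] [12 21  8  8 27] [0.6003 0.2307 0.073 ]
top [228.8 175.6] [ 59  30  11  12 100] [0.5745 0.1161 0.073 ]
top [250.  185.3] [ 80  40  11  11 101] [0.5514 0.0658 0.073 ]
top [296.7 186. ] [127  41  11  11 102] [ 0.5494 -0.0441  0.073 ]
top [273.4 189. ] [103  44  12  11 100] [0.5424 0.0108 0.073 ]
top [344.4 198.1] [173  51  14  15 156] [ 0.5208 -0.1562  0.073 ]
scene [277.  229.8] [    0     0   110   140 11845] [0.5738 0.1029 0.073 ]
scene [250.7 197. ] [27 34  9  7 55] [ 0.5527 -0.0414  0.073 ]
scene [264.6 206.6] [40 43 10  8 59] [0.5459 0.014  0.073 ]
scene [274.4 219.4] [50 56 10  8 63] [0.5552 0.0694 0.073 ]
scene [279.6 234.4] [55 70 10  9 69] [0.5787 0.1197 0.073 ]
```

```bash
python3 - <<'E'
import cv2,numpy as np
a=cv2.imread("pics/top_crop.png");b=cv2.imread("pics/scene_crop.png");print(a.shape,b.shape)
E
```

```text
(480, 800, 3) (560, 440, 3)
```

View pics/top_crop.png

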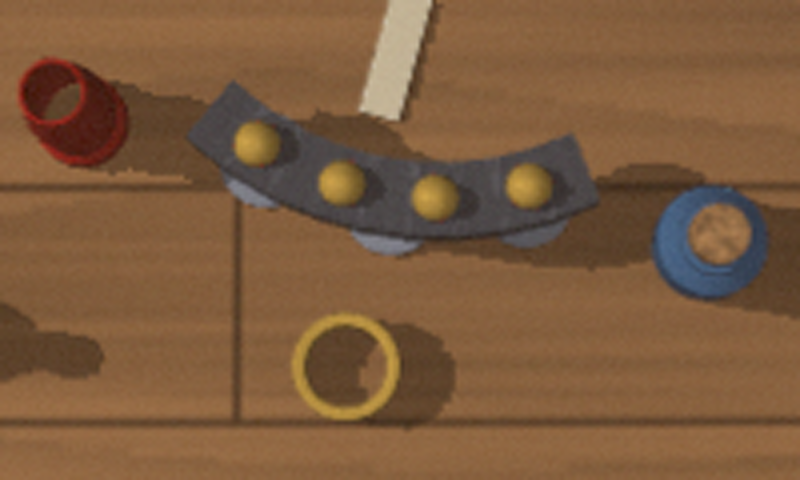

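View pics/scene_crop.png

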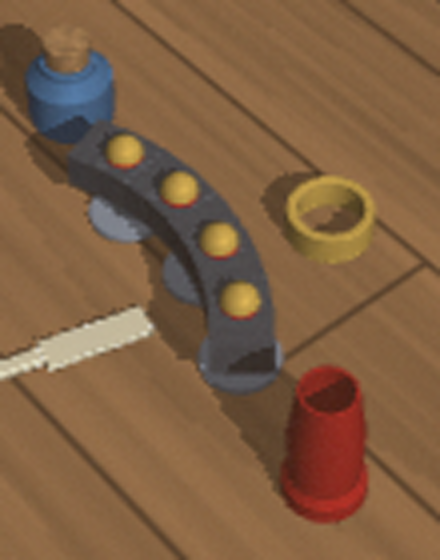

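The crop confirms it: a dark steel rail with four brass domes over red bands, chimney at top-crop (75,110), jar at (710,240). The ends bow to world +x, so pad 1 is at the chimney end. Next I'll fit the rail pose and position above pad 1.

```bash
cat >> h.py <<'E'
T=np.array([[228.8,175.6],[250,185.3],[273.4,189],[296.7,186]])
S=np.array([[279.6,234.4],[274.4,219.4],[264.6,206.6],[250.7,197]])
L=np.array([[17,82],[2,28],[2,-28],[17,-82]])/1000
def fit():
    A=np.array([onplane("top",u,.0735)[:2] for u in T]);B=np.array([onplane("scene",u,.0735)[:2] for u in S])
    P=(A+B)/2; lm,pm=L.mean(0),P.mean(0)
    H=(L-lm).T@(P-pm); a=np.arctan2(H[0,1]-H[1,0],H[0,0]+H[1,1])
    R=np.array([[np.cos(a),-np.sin(a)],[np.sin(a),np.cos(a)]]); o=pm-R@lm
    return R,o,a,P
E
python3 - <<'E'
from h import *
R,o,a,P=fit(); Q=L@R.T+o
print(a,o,Q.round(4),((P-Q)*1000).round(1))
tx=R@[0,1]; M=np.c_[np.r_[tx,0],np.cross([0,0,-1],np.r_[tx,0]),[0,0,-1]]
bot.grip(0.0,20)
bot.goto([*Q[0],.2],M); bot.move_l([*Q[0],.095],speed=.1)
bot.hold(.2)
s=bot.sense();print(s["time"],s["ee_pos"],s["contact_force"],s["opening"],s["q"])
for n in("scene","top"):
    im=bot.snapshot(n);cv2.imwrite(f"pics/{n}1.png",im)
    x0,y0=(200,140) if n=="top" else (210,130)
    cv2.imwrite(f"pics/{n}1c.png",cv2.resize(im[y0:y0+130,x0:x0+130],None,fx=4,fy=4,interpolation=cv2.INTER_CUBIC))
E
```

```text
-0.15779179588947842 [0.54701093 0.04046728] [[ 0.5767  0.1188]
 [ 0.5534  0.0678]
 [ 0.5446  0.0125]
 [ 0.5509 -0.0432]] [[ 0.  -0.7]
 [-0.  -0. ]
 [-0.4  0.1]
 [ 0.4  0.7]]
4.3417 [0.57685413 0.11881281 0.0954847 ] [ 0.07875361  0.23721028 -0.2494981 ] 0.0030175868386061065 [ 9.09979857e-02  6.05849856e-01  1.77882827e+00  6.17665396e-06
  7.56090468e-01 -1.32200088e+00]
```

View pics/scene1c.png

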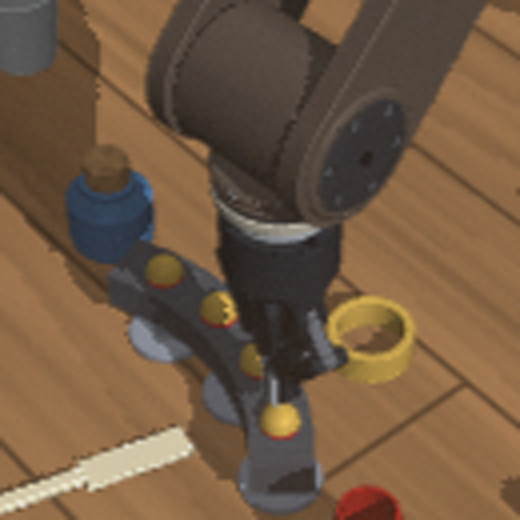

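View pics/top1c.png

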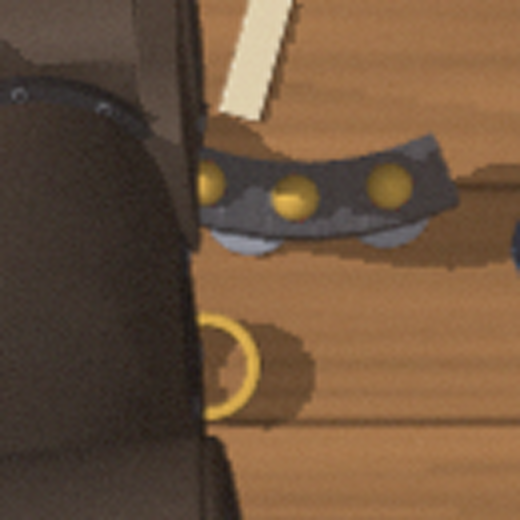

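The scene view shows the tips directly above pad 1's dome at crop (280,420). Fit residuals are under 1 mm, so I'll press pad 1 in slow steps.

```bash
cat >> h.py <<'E'
def press(q,zs=(.082,.079,.077,.075)):
    f0=bot.sense()["contact_force"]
    for z in zs:
        st=bot.move_l([*q,z],speed=.02,f_stop=12)
        s=bot.sense();print(round(s["time"],2),z,st,s["ee_pos"].round(4),(s["contact_force"]-f0).round(2))
        if st: break
E
python3 - <<'E'
from h import *
R,o,a,P=fit(); Q=L@R.T+o
press(Q[0]); bot.hold(.2)
s=bot.sense();print(s["ee_pos"],s["contact_force"])
im=bot.snapshot("scene");cv2.imwrite("pics/scene2.png",im)
cv2.imwrite("pics/scene2c.png",cv2.resize(im[190:260,240:320],None,fx=8,fy=8,interpolation=cv2.INTER_CUBIC))
E
```

```text
5.24 0.082 False [0.5767 0.1188 0.082 ] [1.03 0.43 0.06]
5.54 0.079 False [0.5767 0.1188 0.079 ] [1.28 0.45 0.21]
5.79 0.077 False [0.5767 0.1188 0.0769] [0.83 0.12 0.09]
6.04 0.075 False [0.5767 0.1188 0.0749] [ 1.01  1.53 -0.12]
[0.57659842 0.11879883 0.07493293] [ 0.41505823 -0.72365016 -0.26837385]
```

View pics/scene2c.png

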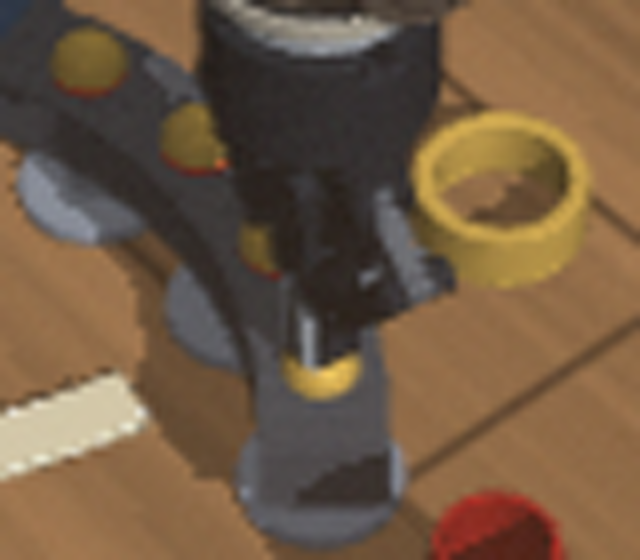

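At crop (320,375) the red band on pad 1 is gone, while pads 2–4 still show red. I'll continue along the rail at about 2.3 cm above its top, through the gap points.

```bash
python3 - <<'E'
from h import *
R,o,a,P=fit(); Q=L@R.T+o; G=np.array([[8,56],[0,0],[8,-56]])/1000@R.T+o
for i in (1,2,3):
    bot.move_l([*Q[i-1],.087],speed=.05)
    bot.move_l([*G[i-1],.087],speed=.05)
    bot.move_l([*Q[i],.087],speed=.05)
    if i==1:
        im=bot.snapshot("scene");cv2.imwrite("pics/scene3c.png",cv2.resize(im[190:260,240:320],None,fx=8,fy=8,interpolation=cv2.INTER_CUBIC))
    press(Q[i],(.082,.0785,.0748)); bot.hold(.15)
im=bot.snapshot("scene");cv2.imwrite("pics/scene4c.png",cv2.resize(im[180:260,230:320],None,fx=8,fy=7,interpolation=cv2.INTER_CUBIC))
print(bot.sense()["time"])
E
```

```text
8.56 0.082 False [0.5533 0.0679 0.0818] [ 0.19  0.64 -0.23]
8.88 0.0785 False [0.5534 0.0678 0.0784] [-0.58 -0.54  0.42]
9.22 0.0748 False [0.5533 0.0678 0.0747] [-0.73  0.4   0.3 ]
11.57 0.082 False [0.5446 0.0126 0.0818] [-0.05  0.29 -0.25]
11.9 0.0785 False [0.5446 0.0125 0.0784] [ 0.36  0.14 -0.55]
12.23 0.0748 False [0.5445 0.0125 0.0746] [0.19 0.51 0.95]
14.6 0.082 False [ 0.5508 -0.0431  0.0818] [-0.24 -0.06 -0.23]
14.93 0.0785 False [ 0.5509 -0.0432  0.0784] [-0.65 -0.05 -0.88]
15.26 0.0748 False [ 0.5508 -0.0432  0.0746] [-0.54  0.05 -0.66]
15.4583
```

View pics/scene3c.png

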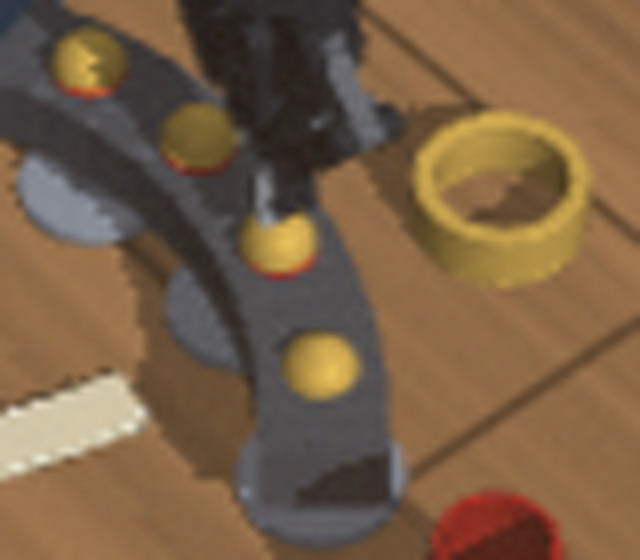

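View pics/scene4c.png

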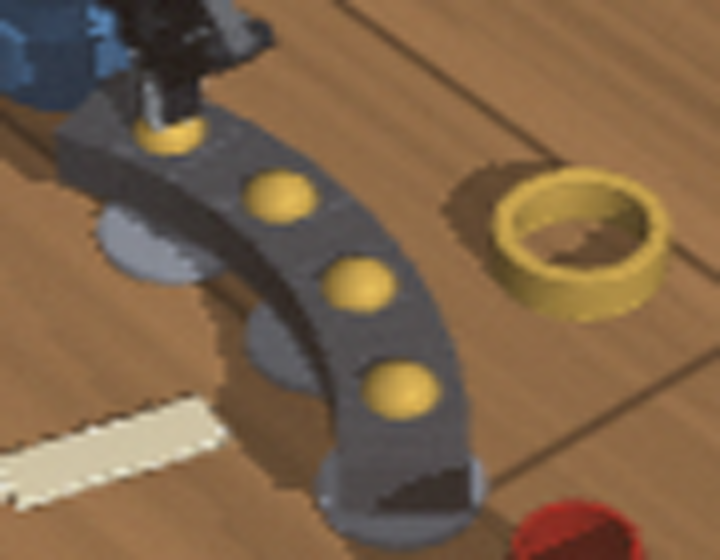

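Pads 1–3 no longer show red, and pad 4 under the tips doesn't either. I'll retreat straight up and check everything.

```bash
python3 - <<'E'
from h import *
R,o,a,P=fit(); Q=L@R.T+o
bot.move_l([*Q[3],.26],speed=.12)
s=bot.sense();M=s["ee_rot"]
try: bot.goto([.40,.33,.28],M)
except Exception as e: print(e)
bot.hold(.3)
for n in("scene","top"): 
    im=bot.snapshot(n);cv2.imwrite(f"pics/{n}5.png",im)
    im0=cv2.imread(f"pics/{n}0.png"); 
    if n=="scene": c=cv2.resize(im[180:260,225:315],None,fx=4,fy=4,interpolation=cv2.INTER_CUBIC);c0=cv2.resize(im0[180:260,225:315],None,fx=4,fy=4,interpolation=cv2.INTER_CUBIC);cv2.imwrite("pics/cmp.png",np.hstack([c0,c]))
print(bot.sense()["time"],bot.sense()["contact_force"])
E
```

```text
19.0417 [-0.09751358  0.12827396  0.35297298]
```

View pics/cmp.png

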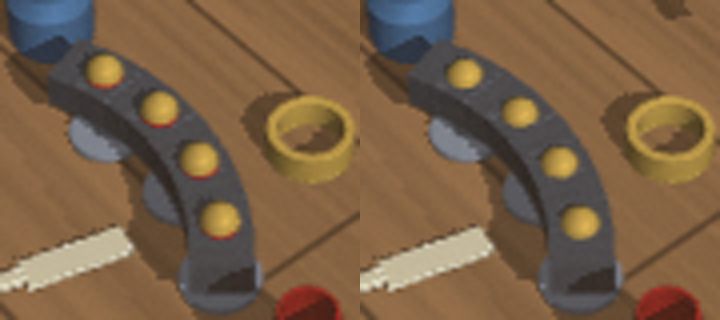

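View pics/top5.png

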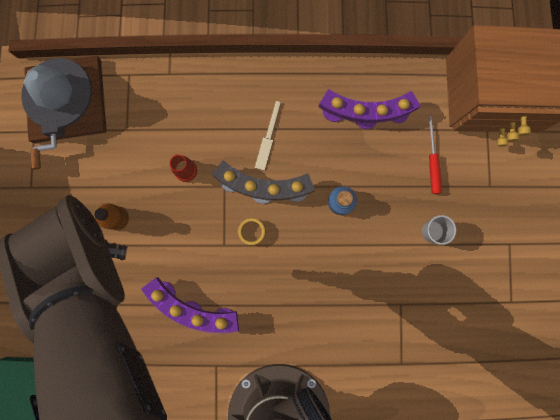

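Before/after: all four red bands are gone, the domes are still raised, and everything else sits at the same pixels. Handing in.

```bash
python3 -c "
from bench import bot
bot.sign_off()"
```

```text
the job is handed in; nothing more can be done
```

I pressed the steel rail's four pads in order, from the red chimney end to the blue jar end, and handed the job in at about 19 s of the 45 s. Each press took the shut fingertips to about 75 mm above the bench, which is roughly 5 mm of pad travel. The red band goes in at 3 mm and the stop is at 12 mm. Between pads I followed the arc with the tips about 23 mm above the rail's top.

**Checks that passed:** The final scene view shows all four red bands gone and the domes still raised. The other objects look unmoved in the top view, though the arm partly hid the oil bottle there. The arm is clear of everything.

**Weak points:**
- The force readings stayed at noise level, about 1.5 N or less, and never clearly showed the pads' 2 N friction. Pad depth therefore rests on the tip height and the pictures.
- The two cameras placed the pads about 2–5 mm apart, so I used the average. The fit to the rail's shape was then within 0.7 mm.

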